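Zero the sprung comparator on the master bar, then swap in the spacer

TASK

Lower the head of the comparator by its black knob until the plunger presses on the master bar below it and the dial pointer stands straight up at zero, and let go; the gauge is delicate, so press gently. Then, without touching the head again, draw the master bar out, lay it flat on the worktop clear of the comparator, and slide the spacer bar with the two screw holes in under the plunger, between the guides and home against the stop without ramming it, and leave it there with the dial still at zero. Do not disturb the fittings lying round about.

Things in the scene. Friction and masses are not known exactly. Their poses are not given: they have to be found in the camera images.
- comparator: Fixed comparator stand: grey base plate 290 x 90 x 16 mm. Origin: on the worktop under the plunger's axis. x is level, the way a bar slides in (open end to stop and column); z up. The plate spans x = -165 to +125 mm; its top, where bars lie, is at z = 16 mm. Column: 18 mm diameter at x = 92, top at z = 176 mm. A bar that is home has its origin at x = -50, y = 0, z = 16 mm.
- seat (a point): Point of the plate's top right under the plunger (comparator x = 0, y = 0, z = 16 mm).
- mouth (a point): Point of the plate's top at the mouth of the guides (comparator x = -45, y = 0). Two side guides, 12 mm high and 27 mm apart, run from x = -28 to +17 mm; their flared mouths reach out to x = -46 mm, 42 mm apart there. Outside the mouth the plate is bare: bars can be gripped 40 mm from their outer end, clear of the head.
- stop: End stop: fixed steel block on the plate behind the plunger, 24 mm wide and 24 mm high; its face, which the bar's end meets, is at comparator x = +25 mm. Origin: the seat point. It must not take more than 25 N.
- head: The head: arm and carriage with dial gauge. Slides only straight up and down the column (50 mm) and stays where left: about 9 N friction, about 4 N weight. Origin: on the plunger's axis at the arm's underside; axes as the comparator's. It starts with the plunger well clear of the master.
- ballrange (a point): Point 36 mm under the head's origin. The sprung plunger's ball (10 mm, polished) hangs here: its lowest point, fully out, is within 6 mm above or below, differing each time as the gauge is clamped, and is not measured. It yields with 2 N at first touch plus 0.5 N per mm pushed in, up to 14 mm. Zero is 6 mm in, 5 N. More than 12 N on a bar harms it.
- dial (a point): Point 40 mm above the head's origin; the dial's centre is within 6 mm above or below. White dial, 44 mm, facing comparator +y. Its black pointer is level, towards comparator +x, with the plunger out, turns 15 degrees per mm pushed in, and stands straight up, at the thick mark, at zero.
- knob (a point): Centre of the head's black knob: upright, 24 mm diameter, 24 mm high, 50 mm from the plunger's axis towards the column, 78 mm above the head's origin, about 15 mm clear all round. Grip it from above and move it straight down or up to set the head.
- master: Master bar: plain ground steel, about 0.45 kg; starts home under the plunger. 150 x 24 x 30 mm (its x, y, z), both ends alike: each top end edge is bevelled, from 20 mm height at the end face to full height 18 mm inwards; this lifts the plunger. Origin: centre of underside.
- spacer: Spacer bar: aluminium, about 0.22 kg, two dark screw holes in the top; lies flat on the worktop off the open end, roughly parallel to the comparator. 150 x 24 x 30 mm (its x, y, z), both ends alike: each top end edge is bevelled, from 20 mm height at the end face to full height 18 mm inwards; this lifts the plunger. Origin: centre of underside.
- coupler: Bystander: a white plastic pipe coupler, 34 mm across and 44 mm high, standing on end. Leave it alone. Origin: centre of its underside.
- union_nut: Bystander: a brass hexagon union nut, 33 x 29 x 19 mm. Leave it alone. Origin: centre of its underside.
- elbow: Bystander: a white plastic pipe elbow, 53 x 53 x 34 mm. Leave it alone. Origin: centre of its underside.
Not all that is in view belongs to the job. What is shaped like the master but orange is not meant.

How it is judged:
On the way, in this order (a step that is already met when the one before it is completed fails the run):
1. the head is set and let go: its plunger presses on the seated master bar with 4.2 to 5.8 N (zero within about 1.5 mm) (contact force between head and master between 4.2 and 5.8 N and contact force between the arm and head below 0.2 N and x of master in the frame of comparator above -0.055 m), for 0.3 s.
2. the master bar is drawn out from under the plunger (its middle more than 120 mm from the plunger's axis) (horizontal distance between master and seat above 0.12 m), for 0.1 s.
At the end, for the whole second after the job is handed in: The spacer rests between the guides, within 2.5 mm of home, 3 mm of the middle and 5 degrees of straight; the plunger presses on it with 4 to 6 N (zero within 2 mm); the master lies flat, upright and still on the worktop, touching neither comparator nor spacer (x of spacer in the frame of comparator between -0.0525 and -0.0475 m and y of spacer in the frame of comparator between -0.003 and 0.003 m and z of spacer in the frame of comparator between 0.0145 and 0.018 m and angle between the x axis of spacer and the x axis of comparator, either way round below 0.09 rad and contact force between head and spacer between 4 and 6 N and height (world z) of master between -0.004 and 0.004 m and angle between master's own z axis and vertical below 0.08 rad and contact force between master and comparator below 0.05 N and contact force between master and spacer below 0.05 N and linear speed of each of master, spacer below 0.01 m/s).
It fails at once if the head presses on a bar with more than 12 N (contact force between head and master above 12 N or contact force between head and spacer above 12 N).
It fails at once if a bar strikes the stop with more than 25 N (contact force between stop and master above 25 N or contact force between stop and spacer above 25 N).
It fails at once if the robot handles the head once the master bar has been drawn out (contact force between the arm and head above 1 N and horizontal distance between master and seat above 0.12 m).
It fails at once if a bystander fitting is moved by more than 25 mm (distance of any of coupler, union_nut, elbow from where it was at the start of the episode above 0.025 m).
It also fails if it takes over 72 s, if anything falls off the work surface, if the arm or the gripper's body presses on something with over 40 N, if the wrist force passes 120 N, or if a joint passes its speed limit or range.

ROBOT

A 7-joint arm with a two-finger parallel gripper is mounted at the origin on a cart in front of the work surface, level with it; the furniture and walls round the work are solid. World frame = base frame: x ahead of the robot, y to its left, z up, the work surface at z = 0. Lengths are in m, angles in rad, forces in N, time in s.
With the tool pointing down it reaches from about 0.425 to 0.875 m from the base axis. Payload 4.7 kg.
Tool frame: the origin (TCP) lies on the mounting face of the last link; the fingertips stand 182 mm ahead of it and the grasp point (between the pads) lies ahead of it (ctrl.grip_point_offset is the z of the grasp point in the tool frame, in m); z points along the fingers, y is the line along which they close (so a half turn about z gives the same grasp; the last joint's range is limited). The gripper opens to 87 mm and grips with 3 to 60 N. Pads are 19 mm wide; open, the fingers measure 117 mm over their backs; the gripper's body (75 mm by 190 mm) begins 51 mm behind the grasp point.
Start: joints at [-1.321, 0.321, -0.07, 1.45, 0.023, 1.371, -0.057], TCP at [0.152, 0.632, 0.405] pointing down, gripper open.
Joint ranges: [-2.86, 2.86], [-0.3, 2.09], [-1.38, 1.24], [0.06, 2.45], [-1.56, 4.7], [0.09, 2.05], [-2.69, 2.69]. Speed limits (rad/s): [2.57, 2.57, 3.14, 3.14, 3.14, 3.14, 3.14].

INTERFACE

Orientations are given as a rotation vector (axis times angle).
In Python, from bench import ctrl gives the robot as it stands.
- The arm moves only by the shell command python3 -m inch [FORCE], which reads ROWS from standard input. ROWS is one flat JSON list of numbers that holds 1 to 20 rows one after another, with no inner brackets; each row has 5 numbers: dx, dy, dz in m, then a turn about the tool's z in rad, then the opening from 0.0 (shut) to 1.0 (fully open); each row is the pose to reach, as a shift and turn from the pose commanded when the command began, along the tool's axes at that moment; what a row does not reach only later rows make up. A row lasts 1/10 s, in which the tool goes at most 0.05 m and 0.15 rad, less where a joint would pass 70% of its speed; a pose out of reach is approached as far as the arm can. The fingers move at their own pace and stop on an object; FORCE is the grip in N (left out, the last holds). Time passes only in rows, so rows that do not move let the fingers close. It prints the time, the measured TCP pose, the force, the opening and the grip force at its end. Input that does not fit is refused with a message, and nothing moves.
- ctrl.get_state(): the state, without advancing time (a new reading comes with each control period).
- ctrl.get_image(name): name is "scene" or "top" or "wrist"; returns (picture, depth): 384x512x3 uint8, red, green, blue; 384x512 float32, m along the optical axis (not along the pixel's ray), 0 where there is no reading.
- ctrl.camera_model(name): a dict with "vertical_fov" (degrees; the focal length in pixels is half the picture's height over the tangent of half this angle, whatever the lens; pixels are square), "cx", "cy" (the principal point, pixels), "rvec" (rotation vector, rad) and "tvec" (3), from world to camera coordinates, as OpenCV has them; the wrist camera has in their place "hand_eye" (4x4, takes a point from camera to tool coordinates, whose origin is the TCP and whose axes are the flange's). Camera axes: x right, y down, z forward; pixel columns grow to the right and rows downward; lengths in m; the calibration is good to about 2 mm. A picture is of the moment at which its call begins: read the wrist's pose just before it. camera_model takes no time and is no camera call.
- ctrl.close_job(): hands the job in; it is judged then, once.
The state is a dict: "time": time; "joint_positions": joint angles; "qd": joint speeds; "joint_torque": joint torques, N m; "position": TCP position; "tool_rot": TCP orientation; "ft_force": force on the tool from outside, world axes, zero at the start; "torque": the same for the moment, N m; "grip_width": opening from 0.0 (shut) to 1.0 (fully open); "grip_force": force on a finger pad.
Only numpy, scipy, OpenCV 4.12 (cv2) and the standard library are available. Lean on these libraries where they do the work, as an engineer would, in place of code of your own. Each camera call takes 0.05 s, during which the arm holds its last target. There are 200 camera calls.

## Working session

There is one attempt and no reset: what is moved stays moved. The work goes in short steps, Python scripts to look and compute and a shell command to move; the robot and the scene stay as the last step left them, time stands still between calls to the robot, and variables do not carry over. Pictures are saved under pics/ and viewed, at most 10 in all, crops included, and the job is handed in when it is done.

```bash
ls; mkdir -p pics; cat > h.py <<'E'
import numpy as np, cv2
from bench import ctrl
from scipy.spatial.transform import Rotation as R
def cam(n):
    m=ctrl.camera_model(n); f=192/np.tan(np.radians(m['vertical_fov'])/2)
    if 'rvec' in m:
        Rw=cv2.Rodrigues(np.array(m['rvec'],float))[0]; C=-Rw.T@np.array(m['tvec'],float).ravel(); return f,m['cx'],m['cy'],Rw.T,C
    s=ctrl.get_state(); T=R.from_rotvec(s['tool_rot']).as_matrix(); H=np.array(m['hand_eye'])
    return f,m['cx'],m['cy'],T@H[:3,:3],T@H[:3,3]+np.array(s['position'])
def ray(c,u,v):
    f,cx,cy,A,C=c; return C,A@np.array([(u-cx)/f,(v-cy)/f,1.])
def onplane(c,u,v,z):
    C,d=ray(c,u,v); return C+d*(z-C[2])/d[2]
def pt(c,u,v,D):
    C,d=ray(c,u,v); return C+d*D
def proj(c,p):
    f,cx,cy,A,C=c; q=A.T@(np.array(p)-C); return np.array([cx+f*q[0]/q[2],cy+f*q[1]/q[2]])
def snap(n,fn):
    c=cam(n); im,d=ctrl.get_image(n); cv2.imwrite(f'pics/{fn}.png',im[:,:,::-1]); np.savez(f'pics/{fn}.npz',im=im,d=d,f=c[0],cx=c[1],cy=c[2],A=c[3],C=c[4]); return c,im,d
def load(fn):
    z=np.load(f'pics/{fn}.npz'); return (float(z['f']),float(z['cx']),float(z['cy']),z['A'],z['C']),z['im'],z['d']
E
python3 - <<'E'
from h import *
s=ctrl.get_state();print(s['position'],s['tool_rot'],s['grip_width'],ctrl.grip_point_offset,s['ft_force'],s['time'])
print(R.from_rotvec(s['tool_rot']).as_matrix().round(3))
a=[snap(n,n+'0') for n in('scene','top','wrist')]
for x in a: print(x[0][4].round(3),x[0][3][:,2].round(3),x[0][0])
cv2.imwrite('pics/st.png',np.hstack([cv2.resize(x[1],(400,300)) for x in a[1:]])[:,:,::-1])
E
```

```text
pics
[0.1518122  0.63181983 0.40367441] [-3.69432682e-01 -3.11965896e+00  2.94107536e-03] 0.9987352881598565 0.1635 [-0.06918259  0.27130536 -0.46709604] 0.0
[[-0.972  0.234 -0.   ]
 [ 0.234  0.972 -0.002]
 [-0.    -0.002 -1.   ]]
[-0.512  0.62   1.113] [ 0.695 -0.361 -0.621] 460.9133015351563
[0.442 0.05  1.461] [ 0.11   0.012 -0.994] 497.84121656147033
[0.07  0.651 0.384] [ 0.293 -0.072 -0.953] 333.80315410704594
```

View pics/top0.png

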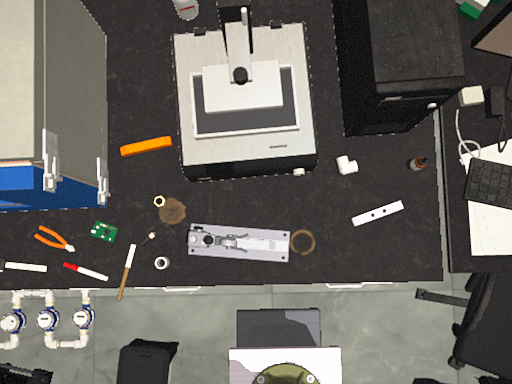

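View pics/scene0.png

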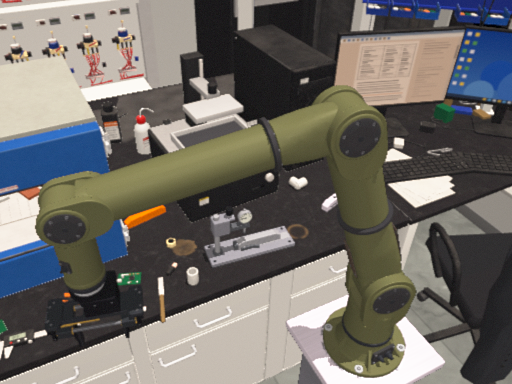

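The top view shows the comparator at (240,243), with its column and knob at the left (208,240) and its mouth at the right. The white two-hole bar is at (378,213). Bystanders: union nut (159,201), coupler (162,263), elbow (346,164). 

Candidates for the spacer: the white bar with holes (378,213), the orange bar (146,146) and the white-handled tool (23,267). For the master: the bar on the plate near (265,244), or the orange decoy. I choose the holed bar as spacer and the bar on the plate as master, and will check the choice in one crop.

```bash
python3 - <<'E'
from h import *
c,im,d=load('top0')
cr=im[185:275,170:420]; cv2.imwrite('pics/crop1.png',cv2.resize(cr,None,fx=3.2,fy=3.2,interpolation=cv2.INTER_CUBIC)[:,:,::-1])
hsv=cv2.cvtColor(im,cv2.COLOR_RGB2HSV)
m=((im.min(2)>100)).astype(np.uint8); n,l,st,ce=cv2.connectedComponentsWithStats(m)
for i in range(1,n):
    if st[i,4]>40 and 150<ce[i][1]<275 and 110<ce[i][0]<430:
        r=cv2.minAreaRect(np.argwhere(l==i)[:,::-1].astype(np.float32)); b=cv2.boxPoints(r)
        z=np.median([pt(c,u,v,d[v,u])[2] for v,u in np.argwhere(l==i)[::5] if d[v,u]>0])
        P=np.array([onplane(c,u,v,z)[:2] for u,v in b]); print(ce[i].round(),st[i,4],'z',z.round(3),'ctr',P.mean(0).round(4),'sides',np.linalg.norm(P[1]-P[0]).round(3),np.linalg.norm(P[2]-P[1]).round(3)); print(P.round(3).tolist())
for u,v in [(208,240),(330,230),(146,146)]: print(pt(c,u,v,d[v,u]).round(4))
E
```

```text
[346. 165.] 296 z 0.029 ctr [ 0.6733 -0.1932] sides 0.056 0.054
[[0.693, -0.161], [0.706, -0.215], [0.653, -0.226], [0.641, -0.171]]
[299. 171.] 79 z 0.119 ctr [ 0.641  -0.0451] sides 0.03 0.019
[[0.651, -0.03], [0.65, -0.06], [0.631, -0.06], [0.632, -0.03]]
[159. 201.] 66 z 0.015 ctr [0.5803 0.3576] sides 0.029 0.032
[[0.597, 0.372], [0.596, 0.343], [0.564, 0.343], [0.565, 0.372]]
[377. 213.] 496 z 0.027 ctr [ 0.5292 -0.2742] sides 0.153 0.027
[[0.518, -0.197], [0.567, -0.343], [0.541, -0.351], [0.492, -0.206]]
[240. 243.] 3030 z 0.017 ctr [0.4539 0.1275] sides 0.091 0.295
[[0.423, 0.278], [0.514, 0.27], [0.484, -0.024], [0.394, -0.014]]
[130. 256.] 145 z 0.003 ctr [0.4221 0.4445] sides 0.072 0.017
[[0.39, 0.462], [0.459, 0.443], [0.454, 0.427], [0.385, 0.446]]
[161. 263.] 127 z 0.035 ctr [0.3997 0.3461] sides 0.043 0.034
[[0.417, 0.368], [0.416, 0.325], [0.382, 0.325], [0.383, 0.367]]
[0.4598 0.1948 0.1941]
[ 0.4838 -0.14    0.0022]
[0.74   0.3925 0.031 ]
```

View pics/crop1.png

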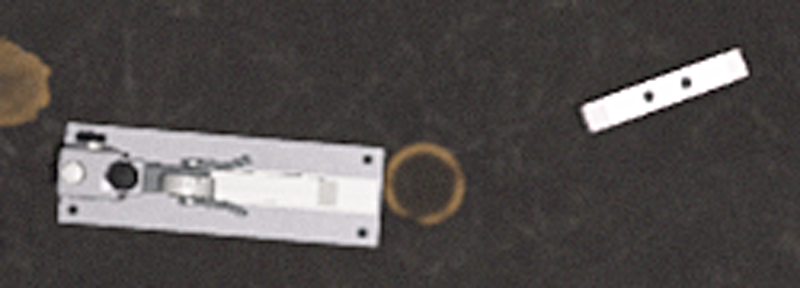

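The crop confirms the choice: the white bar with two dark holes, at crop (665,90), is the spacer. The plain bar lies on the comparator plate between the flared guides at (215–250, 160–210), and the knob is at (122,177). I now move above the knob, turned in line with the comparator.

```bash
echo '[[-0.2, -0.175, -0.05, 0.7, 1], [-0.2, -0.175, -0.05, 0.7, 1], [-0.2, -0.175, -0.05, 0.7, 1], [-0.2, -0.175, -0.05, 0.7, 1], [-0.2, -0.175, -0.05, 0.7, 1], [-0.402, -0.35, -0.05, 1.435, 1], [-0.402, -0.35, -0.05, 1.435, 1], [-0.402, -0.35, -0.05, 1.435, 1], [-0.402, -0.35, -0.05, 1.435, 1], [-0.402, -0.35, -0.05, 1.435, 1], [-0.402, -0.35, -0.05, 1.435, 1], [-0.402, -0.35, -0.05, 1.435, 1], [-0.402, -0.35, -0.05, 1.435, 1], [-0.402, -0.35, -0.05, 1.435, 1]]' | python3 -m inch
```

```text
refused: ROWS must be one flat list, 5 numbers to a row, no inner brackets. Nothing was moved.
```

I used the wrong layout. The manual says one flat list, 5 numbers to a row, no inner brackets; once more.

```bash
echo '[-0.2, -0.175, -0.05, 0.7, 1, -0.2, -0.175, -0.05, 0.7, 1, -0.2, -0.175, -0.05, 0.7, 1, -0.2, -0.175, -0.05, 0.7, 1, -0.2, -0.175, -0.05, 0.7, 1, -0.402, -0.35, -0.05, 1.435, 1, -0.402, -0.35, -0.05, 1.435, 1, -0.402, -0.35, -0.05, 1.435, 1, -0.402, -0.35, -0.05, 1.435, 1, -0.402, -0.35, -0.05, 1.435, 1, -0.402, -0.35, -0.05, 1.435, 1, -0.402, -0.35, -0.05, 1.435, 1, -0.402, -0.35, -0.05, 1.435, 1, -0.402, -0.35, -0.05, 1.435, 1]' | python3 -m inch
python3 - <<'E'
from h import *
c,im,d=snap('wrist','w1'); s=ctrl.get_state(); print(s['position'],s['tool_rot'],s['ft_force'])
T=R.from_rotvec(s['tool_rot']).as_matrix(); print(T.round(3))
E
```

```text
time: 1.55
position: [0.4603, 0.1991, 0.4545]
tool_rot: [-2.327, -2.11, 0.001]
ft_force: [-1.5, 0.0, 0.2]
grip_width: 1.0
grip_force: 0.0
[0.46016913 0.19930097 0.4545233 ] [-2.32621314e+00 -2.11066565e+00  4.87594940e-04] [0.03829927 0.62441434 0.09893582]
[[ 0.097  0.995 -0.001]
 [ 0.995 -0.097  0.   ]
 [ 0.    -0.001 -1.   ]]
```

View pics/w1.png

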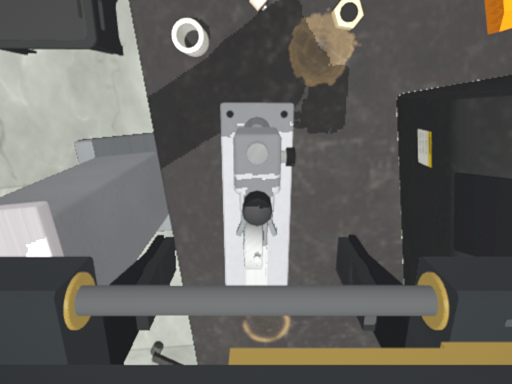

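The wrist view shows the plate from (222,103) to (293,103) at its column end, the column top at (257,153), the knob at (257,208) and the fingers at the sides. I now measure the plate axis, knob and column.

```bash
python3 - <<'E'
from h import *
c,im,d=load('w1')
g=cv2.cvtColor(im,cv2.COLOR_RGB2GRAY)
# plate side edges, subpixel
L=[];Rr=[]
for v in list(range(112,120))+list(range(215,280)):
    row=g[v].astype(int); m=np.where(row[205:310]>110)[0]
    if len(m): 
        L.append(onplane(c,205+m[0]-.5,v,.016)); Rr.append(onplane(c,205+m[-1]+.5,v,.016))
L=np.array(L)[:,:2];Rr=np.array(Rr)[:,:2]
for E in(L,Rr):
    p=np.polyfit(E[:,1],E[:,0],1); r=E[:,0]-np.polyval(p,E[:,1]); k=abs(r)<.002; p=np.polyfit(E[k,1],E[k,0],1); print('edge x=',p.round(4),'ang',np.degrees(np.arctan2(1,p[0])).round(2),k.sum(), 'x at y.147',np.polyval(p,.147).round(4))
for u in(235,245,270,280):
    v=np.where(g[95:120,u]>110)[0][0]+95-.5; print('end',onplane(c,u,v,.016).round(4))
# knob
m=((g<70)&(np.hypot(*np.meshgrid(np.arange(512)-257,np.arange(384)-208))<22)).astype(np.uint8)
k=np.argwhere(m); D=d[m>0]; print('knob n',len(k),'depth z', [pt(c,u,v,d[v,u])[2].round(3) for v,u in k[::40]])
top=[(u,v) for v,u in k if d[v,u]>0 and pt(c,u,v,d[v,u])[2]>.19]
P=np.array([pt(c,u,v,d[v,u]) for u,v in top]); print('knob top',len(P),P.mean(0).round(4),P.min(0).round(4),P.max(0).round(4), np.median(P[:,2]))
print('col',pt(c,257,153,d[153,257]).round(4))
E
```

```text
edge x= [0.1054 0.394 ] ang 83.98 73 x at y.147 0.4095
edge x= [0.098  0.4859] ang 84.4 73 x at y.147 0.5003
end [0.4408 0.2703 0.016 ]
end [0.4528 0.2691 0.016 ]
end [0.4829 0.2662 0.016 ]
end [0.4949 0.265  0.016 ]
knob n 384 depth z [np.float64(0.175), np.float64(0.183), np.float64(0.191), np.float64(0.188), np.float64(0.193), np.float64(0.195), np.float64(0.193), np.float64(0.195), np.float64(0.195), np.float64(0.194)]
knob top 249 [0.4608 0.1998 0.1941] [0.4491 0.1844 0.1901] [0.4706 0.2049 0.1966] 0.19449265942161723
col [0.4638 0.2353 0.1764]
```

```bash
echo '[-0.005, 0, 0.04, 0, 1, -0.005, 0, 0.07, 0, 1, -0.005, 0, 0.09, 0, 1, -0.005, 0, 0.103, 0, 1, -0.005, 0, 0.103, 0, 1, -0.005, 0, 0.103, 0, 0.4, -0.005, 0, 0.103, 0, 0.4, -0.005, 0, 0.103, 0, 0.4, -0.005, 0, 0.103, 0, 0.2, -0.005, 0, 0.103, 0, 0.2, -0.005, 0, 0.103, 0, 0.2, -0.005, 0, 0.103, 0, 0.2]' | python3 -m inch 25
python3 - <<'E'
from h import *
c,im,d=snap('scene','s1')
cv2.imwrite('pics/s1c.png',cv2.resize(im[175:275,180:310],None,fx=5,fy=5,interpolation=cv2.INTER_CUBIC)[:,:,::-1])
E
```

```text
time: 2.8
position: [0.4605, 0.1928, 0.3518]
tool_rot: [-2.33, -2.108, -0.0]
ft_force: [1.1, -0.4, 0.3]
grip_width: 0.447
grip_force: 0.0
```

View pics/s1c.png

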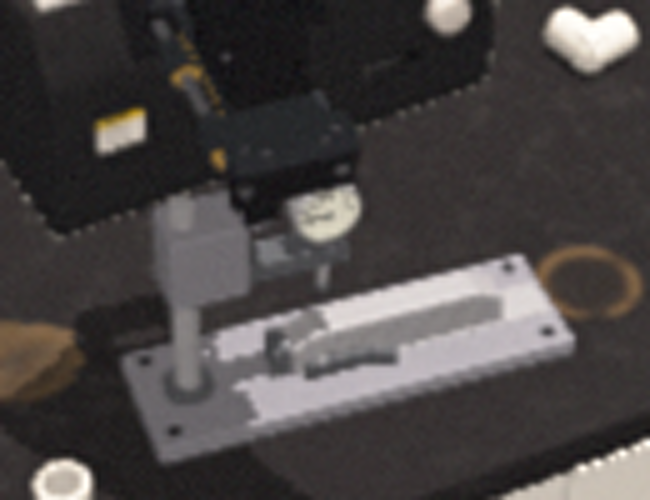

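The scene crop shows the dial at crop (325,210), its upper left hidden by a finger, and the plunger tip at (322,280) above the master. The fingers are still closing, so I finish the grip.

```bash
echo '[0, 0, 0, 0, 0.2, 0, 0, 0, 0, 0.2, 0, 0, 0, 0, 0.2, 0, 0, 0, 0, 0.2, 0, 0, 0, 0, 0.2]' | python3 -m inch 25; echo '[0, 0, 0.002, 0, 0.2, 0, 0, 0.004, 0, 0.2, 0, 0, 0.006, 0, 0.2]' | python3 -m inch; echo '[0, 0, 0.002, 0, 0.2, 0, 0, 0.004, 0, 0.2]' | python3 -m inch
```

```text
time: 3.35
position: [0.4604, 0.1929, 0.3517]
tool_rot: [-2.329, -2.108, 0.0]
ft_force: [-0.3, -0.3, 1.1]
grip_width: 0.272
grip_force: 25.0
time: 3.65
position: [0.4604, 0.1928, 0.3463]
tool_rot: [-2.329, -2.108, 0.0]
ft_force: [-2.7, -0.8, 5.7]
grip_width: 0.27
grip_force: 25.0
time: 3.85
position: [0.4604, 0.1928, 0.3423]
tool_rot: [-2.329, -2.107, 0.0]
ft_force: [-2.9, -0.9, 5.0]
grip_width: 0.27
grip_force: 25.0
```

```bash
for i in 1; do echo '[0, 0, 0.002, 0, 0.2, 0, 0, 0.004, 0, 0.2]' | python3 -m inch | grep -E 'posi|ft'; echo '[0, 0, 0.002, 0, 0.2]' | python3 -m inch| grep -E 'posi|ft';echo '[0, 0, 0.002, 0, 0.2]' | python3 -m inch| grep -E 'posi|ft';echo '[0, 0, 0.002, 0, 0.2]' | python3 -m inch| grep -E 'posi|ft';echo '[0, 0, 0.002, 0, 0.2]' | python3 -m inch| grep -E 'posi|ft'; done
```

```text
position: [0.4604, 0.1928, 0.3383]
ft_force: [-2.8, -1.0, 5.3]
position: [0.4604, 0.1928, 0.3363]
ft_force: [-3.1, -0.9, 4.9]
position: [0.4604, 0.1928, 0.3343]
ft_force: [-3.3, -1.5, 6.1]
position: [0.4604, 0.1928, 0.3323]
ft_force: [-4.4, -1.7, 6.0]
position: [0.4604, 0.1928, 0.3303]
ft_force: [-3.7, -0.4, 4.8]
```

```bash
for i in 1; do echo '[0, 0, 0.002, 0, 0.2]' | python3 -m inch| grep -E 'posi|ft';echo '[0, 0, 0.002, 0, 0.2]' | python3 -m inch| grep -E 'posi|ft';echo '[0, 0, 0.002, 0, 0.2]' | python3 -m inch| grep -E 'posi|ft';echo '[0, 0, 0.002, 0, 0.2]' | python3 -m inch| grep -E 'posi|ft'; done
```

```text
position: [0.4604, 0.1928, 0.3283]
ft_force: [-3.2, -0.9, 5.4]
position: [0.4604, 0.1928, 0.3263]
ft_force: [-3.7, -0.7, 4.9]
position: [0.4604, 0.1928, 0.3243]
ft_force: [-4.1, -1.4, 7.5]
position: [0.4604, 0.1928, 0.3226]
ft_force: [-3.8, -0.1, 8.3]
```

```bash
echo '[0, 0, 0.0015, 0, 0.2, 0, 0, 0.003, 0, 0.2]' | python3 -m inch| grep -E 'posi|ft'; echo '[0, 0, 0, 0, 0.2]' | python3 -m inch| grep -E 'posi|ft'; python3 - <<'E'
from h import *
c,im,d=snap('scene','s2')
cv2.imwrite('pics/s2c.png',cv2.resize(im[190:250,215:275],None,fx=8,fy=8,interpolation=cv2.INTER_CUBIC)[:,:,::-1])
E
```

```text
position: [0.4604, 0.1928, 0.3199]
ft_force: [-4.2, -1.4, 10.3]
position: [0.4604, 0.1928, 0.3197]
ft_force: [-4.3, -0.8, 8.1]
```

View pics/s2c.png

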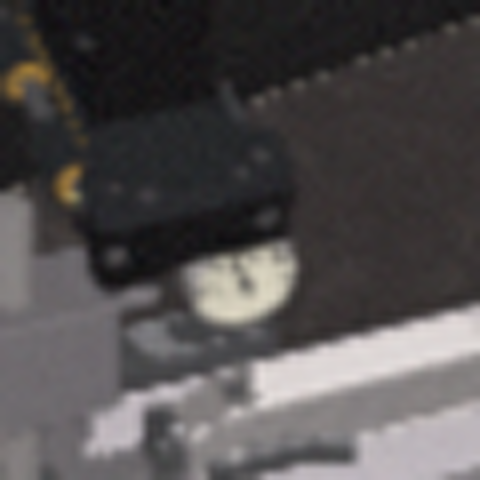

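The dial is half hidden by a finger, but the pointer at crop (243,270) looks nearly upright. I release, rise and look at it unobstructed.

```bash
echo '[0, 0, 0, 0, 0.7, 0, 0, 0, 0, 0.7, 0, 0, 0, 0, 0.7, 0, 0, 0, 0, 0.7, 0, 0, 0, 0, 0.7, 0, 0, -0.05, 0, 0.7, 0, 0, -0.1, 0, 0.7, 0, 0, -0.13, 0, 0.7, 0, 0, -0.13, 0, 0.7]' | python3 -m inch ; python3 - <<'E'
from h import *
ims=[]
for i in range(6): c,im,d=snap('scene',f's3_{i}'); ims.append(im.astype(float))
im=np.mean(ims,0).astype(np.uint8)
P0=None
# rectify the dial plane: comparator x horizontal (mirrored so +x to the left), z up
dr=np.array([.101,.995,0]);o=np.array([.455,.144,0])
# find white blob near dial
m=(im.min(2)>140).astype(np.uint8)
for r in range(212,236): print(r,[int(x) for x in im[r,230:258].mean(1)])
cv2.imwrite('pics/s3c.png',cv2.resize(im[205:240,225:265],None,fx=14,fy=14,interpolation=cv2.INTER_CUBIC)[:,:,::-1])
E
```

```text
time: 6.1
position: [0.4616, 0.193, 0.4539]
tool_rot: [2.329, 2.106, 0.015]
ft_force: [1.1, 0.2, -0.6]
grip_width: 0.704
grip_force: 0.0
212 [56, 55, 53, 54, 53, 52, 51, 54, 53, 55, 53, 52, 52, 52, 54, 52, 52, 52, 50, 51, 52, 52, 51, 51, 51, 53, 53, 51]
213 [52, 54, 54, 53, 53, 52, 52, 52, 54, 56, 54, 53, 53, 51, 51, 51, 49, 50, 50, 51, 52, 52, 51, 50, 52, 53, 54, 53]
214 [42, 47, 50, 53, 54, 52, 52, 53, 54, 54, 53, 53, 55, 52, 49, 49, 49, 50, 50, 51, 51, 52, 51, 51, 53, 53, 53, 53]
215 [40, 40, 43, 49, 53, 53, 52, 53, 54, 53, 53, 54, 53, 59, 66, 57, 49, 50, 50, 52, 54, 54, 52, 51, 52, 51, 53, 51]
216 [39, 39, 40, 47, 54, 56, 54, 53, 53, 52, 51, 51, 59, 105, 147, 115, 78, 63, 53, 50, 53, 52, 52, 53, 51, 52, 52, 52]
217 [39, 40, 38, 44, 54, 55, 54, 52, 51, 51, 53, 66, 83, 115, 160, 176, 182, 146, 104, 63, 48, 51, 50, 51, 51, 52, 52, 53]
218 [39, 31, 33, 44, 52, 52, 53, 50, 49, 56, 90, 144, 167, 136, 156, 192, 212, 198, 174, 124, 63, 51, 51, 51, 49, 50, 51, 52]
219 [29, 26, 31, 42, 51, 52, 51, 50, 57, 95, 151, 187, 200, 196, 203, 212, 215, 210, 197, 164, 101, 60, 52, 51, 51, 52, 52, 53
[... 1378 characters left out ...]
9, 129, 131, 122, 106, 88, 70, 61, 52, 55, 56, 59, 57, 53, 54, 53]
231 [89, 110, 119, 123, 122, 107, 75, 68, 67, 68, 67, 72, 77, 76, 79, 87, 101, 94, 75, 67, 53, 53, 55, 54, 51, 50, 51, 59]
232 [81, 97, 117, 121, 121, 117, 101, 76, 74, 73, 72, 86, 100, 78, 72, 78, 85, 83, 75, 68, 52, 51, 53, 57, 66, 78, 89, 125]
233 [76, 75, 99, 120, 122, 122, 118, 112, 110, 98, 82, 79, 85, 77, 74, 73, 72, 71, 70, 68, 67, 79, 89, 117, 153, 191, 191, 202]
234 [77, 70, 89, 119, 120, 109, 95, 89, 90, 85, 78, 73, 74, 72, 75, 76, 81, 87, 93, 115, 151, 190, 189, 201, 208, 217, 216, 217]
235 [81, 75, 78, 89, 90, 83, 78, 74, 74, 71, 70, 74, 83, 88, 97, 105, 146, 190, 189, 198, 206, 215, 215, 217, 217, 216, 217, 217]
```

View pics/s3c.png

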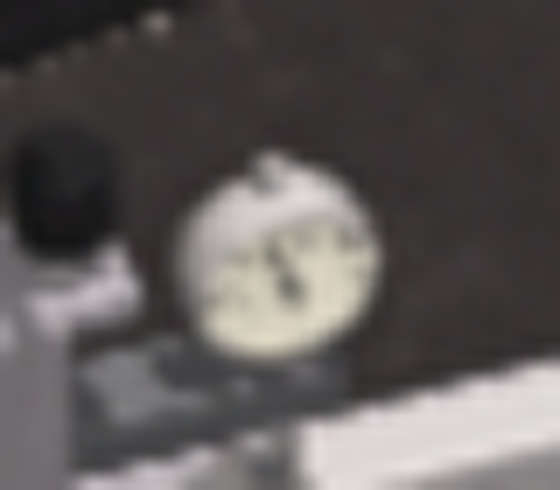

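```bash
python3 - <<'E'
from h import *
c=cam('scene'); dr=np.array([.101,.995,0]); o=np.array([.455,.144,0]); n=np.array([-.995,.101,0])
ho=.1045-(.3518-.3197)
ims=np.mean([load(f's3_{i}')[1].astype(float) for i in range(6)],0).astype(np.uint8)
p0=o+np.array([0,0,ho+.04])
for off in(0,.012,.02): print('pred centre',off,proj(c,p0+n*off))
q=lambda a,b,off=.015:proj(c,p0+n*off+dr*a+np.array([0,0,b]))
print('per 20mm: x',(q(.02,0)-q(0,0)).round(2),'z',(q(0,.02)-q(0,0)).round(2))
# rectified view of dial plane
S=10; K=np.float32([[-.02,.02],[.02,.02],[.02,-.02],[-.02,-.02]])
src=np.float32([q(a,b) for a,b in K]); 
dst=np.float32([[ -a*1e3*S+300, -b*1e3*S+300] for a,b in K])
H=cv2.getPerspectiveTransform(src,dst); w=cv2.warpPerspective(ims,H,(600,600),flags=cv2.INTER_CUBIC)
for i in range(1): cv2.imwrite('pics/dial.png',w[:,:,::-1])
J=np.column_stack([(q(.02,0)-q(0,0))/20,(q(0,.02)-q(0,0))/20])
v=np.linalg.solve(J,np.array([243.7,222.3])-np.array([245.1,225.3])); print('pointer mm (x,z)',v,'deg from +x',np.degrees(np.arctan2(v[1],v[0])))
E
```

```text
pred centre 0 [243.89899352 224.32458879]
pred centre 0.012 [245.20051762 226.76186231]
pred centre 0.02 [246.07690756 228.4030167 ]
per 20mm: x [-5.97  1.48] z [ 0.06 -4.67]
pointer mm (x,z) [ 4.82390078 14.37039534] deg from +x 71.44396126041244
```

View pics/dial.png

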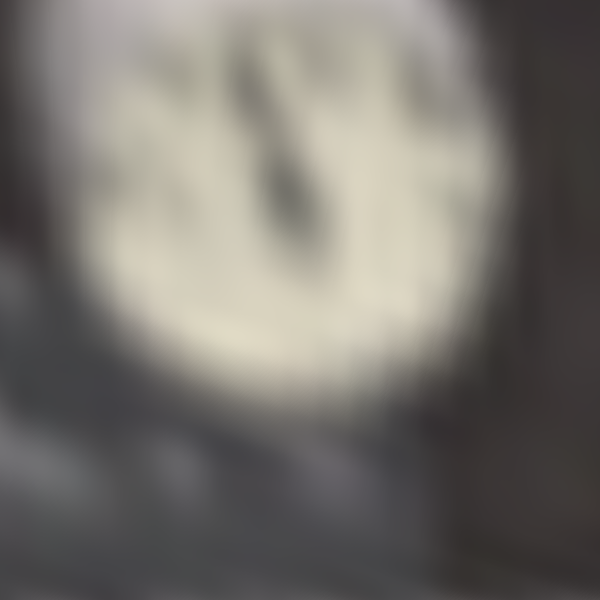

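Rectified, the pointer runs from (310,240) to (240,60), about 20° short of upright. That is roughly 4.6 mm pushed in, so about 1.4 mm more is needed. I regrip and correct.

```bash
echo '[0, 0, 0.04, 0, 0.7, 0, 0, 0.08, 0, 0.7, 0, 0, 0.11, 0, 0.7, 0, 0, 0.13, 0, 0.7, 0, 0, 0.13, 0, 0.4, 0, 0, 0.13, 0, 0.2, 0, 0, 0.13, 0, 0.2, 0, 0, 0.13, 0, 0.2, 0, 0, 0.13, 0, 0.2, 0, 0, 0.13, 0, 0.2, 0, 0, 0.13, 0, 0.2, 0, 0, 0.13, 0, 0.2]' | python3 -m inch 25;  echo '[0, 0, 0.0009, 0, 0.2, 0, 0, 0.0018, 0, 0.2, 0, 0, 0.0018, 0, 0.2]' | python3 -m inch
```

```text
time: 7.6
position: [0.4604, 0.193, 0.3195]
tool_rot: [-2.329, -2.107, -0.001]
ft_force: [-3.8, -0.2, 6.5]
grip_width: 0.267
grip_force: 25.0
time: 7.9
position: [0.4604, 0.193, 0.3182]
tool_rot: [-2.329, -2.107, -0.001]
ft_force: [-3.7, -1.4, 8.7]
grip_width: 0.267
grip_force: 25.0
```

```bash
echo '[0, 0, 0, 0, 0.7, 0, 0, 0, 0, 0.7, 0, 0, 0, 0, 0.7, 0, 0, 0, 0, 0.7, 0, 0, 0, 0, 0.7, 0, 0, -0.05, 0, 0.7, 0, 0, -0.1, 0, 0.7, 0, 0, -0.13, 0, 0.7, 0, 0, -0.13, 0, 0.7]' | python3 -m inch >/dev/null; python3 - <<'E'
from h import *
c=cam('scene'); dr=np.array([.101,.995,0]); o=np.array([.455,.144,0]); n=np.array([-.995,.101,0])
ims=np.mean([snap('scene','s4')[1].astype(float) for i in range(6)],0).astype(np.uint8)
p0=o+np.array([0,0,.1045-.0336+.04]); q=lambda a,b,off=.015:proj(c,p0+n*off+dr*a+np.array([0,0,b]))
K=np.float32([[-.02,.02],[.02,.02],[.02,-.02],[-.02,-.02]])
dst=np.float32([[ -a*1e4+300, -b*1e4+300] for a,b in K])
w=cv2.warpPerspective(ims,cv2.getPerspectiveTransform(np.float32([q(a,b) for a,b in K]),dst),(600,600),flags=cv2.INTER_CUBIC)
cv2.imwrite('pics/dial2.png',w[:,:,::-1])
E
```

```text
(no output)
```

View pics/dial2.png

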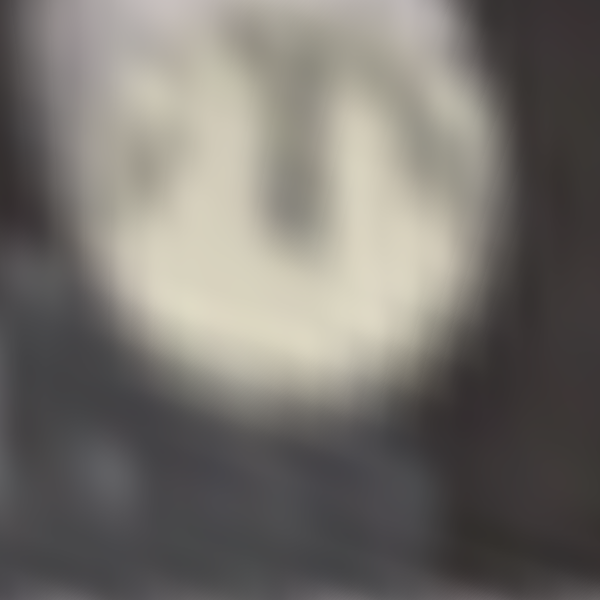

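The pointer now stands straight up, from (293,230) to (300,40) in the rectified view. The head is set and I won't touch it again. Next I grip the master.

```bash
echo '[-0.05, 0, 0, 0, 0.7, -0.1, 0, 0, 0, 0.7, -0.134, -0.001, 0, 0, 0.7, -0.134, -0.001, 0.05, 0, 0.7, -0.134, -0.001, 0.1, 0, 0.7, -0.134, -0.001, 0.1, 0, 0.7, -0.134, -0.001, 0.1, 0, 0.7]' | python3 -m inch; python3 - <<'E'
from h import *
c,im,d=snap('wrist','w2'); g=cv2.cvtColor(im,cv2.COLOR_RGB2GRAY)
o=np.array([.455,.144,0]);dr=np.array([.101,.995,0]);n=np.array([-.995,.101,0])
for cx in(-.05,-.07,-.09,-.105,-.12):
    r=[]
    for y in np.arange(-.02,.0201,.001):
        u,v=proj(c,o+cx*dr+y*n+[0,0,.046]).round().astype(int)
        if 0<=u<512 and 0<=v<384: r.append((int(round(y*1e3)),int(g[v,u]),int(1000*pt(c,u,v,d[v,u])[2]))) 
    print(cx,r)
E
```

```text
time: 9.8
position: [0.446, 0.0597, 0.3468]
tool_rot: [-2.329, -2.107, 0.004]
ft_force: [0.4, -0.9, -0.1]
grip_width: 0.701
grip_force: 0.0
-0.05 [(-20, 162, 16), (-19, 162, 17), (-18, 163, 17), (-17, 162, 327), (-16, 163, 15), (-15, 163, 16), (-14, 168, 14), (-13, 178, 16), (-12, 182, 16), (-11, 183, 47), (-10, 182, 46), (-9, 181, 46), (-8, 183, 46), (-7, 182, 47), (-6, 181, 47), (-5, 183, 47), (-4, 183, 45), (-3, 185, 46), (-2, 184, 46), (-1, 183, 47), (0, 185, 45), (1, 184, 44), (2, 182, 46), (3, 180, 46), (4, 183, 47), (5, 185, 46), (6, 188, 46), (7, 189, 47), (8, 184, 45), (9, 183, 45), (10, 185, 46), (11, 186, 46), (12, 183, 47), (13, 183, 46), (14, 173, 16), (15, 164, 16), (16, 164, 17), (17, 164, 16), (18, 164, 17), (19, 164, 17), (20, 165, 17)]
-0.07 [(-20, 229, 17), (-19, 229, 16), (-18, 228, 16), (-17, 228, 16), (-16, 228, 15), (-15, 228, 18), (-14, 232, 14), (-13, 249, 16), (-12, 255, 17), (-11, 224, 47), (-10, 189, 46), (-9, 190, 45), (-8, 191, 44), (-7, 190, 48), (-6, 252, 46), (-5, 253, 46), (-4, 255, 46), (-3, 255, 46), (-2, 255, 46), (-1, 255, 47), (0, 255, 46), (1, 
[... 1456 characters left out ...]
), (16, 232, 16), (17, 232, 17), (18, 232, 16), (19, 232, 16), (20, 233, 15)]
-0.12 [(-20, 233, 16), (-19, 233, 16), (-18, 233, 16), (-17, 233, 16), (-16, 233, 17), (-15, 233, 17), (-14, 236, 16), (-13, 249, 16), (-12, 255, 17), (-11, 252, 17), (-10, 242, 37), (-9, 242, 37), (-8, 242, 37), (-7, 242, 38), (-6, 242, 39), (-5, 242, 38), (-4, 241, 37), (-3, 242, 38), (-2, 241, 38), (-1, 242, 38), (0, 241, 38), (1, 242, 38), (2, 242, 38), (3, 242, 38), (4, 241, 38), (5, 242, 37), (6, 242, 38), (7, 242, 39), (8, 242, 38), (9, 242, 38), (10, 241, 38), (11, 242, 39), (12, 246, 38), (13, 255, 16), (14, 245, 17), (15, 235, 16), (16, 234, 16), (17, 234, 16), (18, 234, 16), (19, 234, 16), (20, 234, 17)]
```

The bar top reads 46 mm, its centre is within 1 mm of my axis, and the bevel is where expected. I descend and grip.

```bash
echo '[0, -0.0007, 0.05, 0, 0.7, 0, -0.0007, 0.1, 0, 0.7, 0, -0.0007, 0.13, 0, 0.6, 0, -0.0007, 0.143, 0, 0.5, 0, -0.0007, 0.143, 0, 0.2, 0, -0.0007, 0.143, 0, 0.2, 0, -0.0007, 0.143, 0, 0.2, 0, -0.0007, 0.143, 0, 0.2, 0, -0.0007, 0.143, 0, 0.2, 0, -0.0007, 0.143, 0, 0.2]' | python3 -m inch 40; python3 -c "
from h import *
print(proj(cam('scene'),[.446,.06,.05]))"
```

```text
time: 10.85
position: [0.4465, 0.06, 0.2058]
tool_rot: [2.329, 2.107, 0.006]
ft_force: [-0.5, -0.2, 6.9]
grip_width: 0.269
grip_force: 40.0
[267.75479592 232.37239806]
```

```bash
echo '[0, 0, -0.001, 0, 0.2, 0, 0, -0.001, 0, 0.2, -0.01, 0, -0.001, 0, 0.2, -0.02, 0, -0.001, 0, 0.2, -0.03, 0, -0.001, 0, 0.2]' | python3 -m inch; echo '[-0.015, 0, 0, 0, 0.2, -0.03, 0, 0, 0, 0.2, -0.045, 0, 0, 0, 0.2, -0.06, 0, 0, 0, 0.2, -0.07, 0, 0, 0, 0.2, -0.07, 0, 0, 0, 0.2]' | python3 -m inch
```

```text
time: 11.35
position: [0.443, 0.0308, 0.2058]
tool_rot: [-2.328, -2.109, -0.004]
ft_force: [0.5, 5.8, 4.4]
grip_width: 0.271
grip_force: 40.0
time: 11.95
position: [0.4357, -0.0414, 0.2058]
tool_rot: [2.331, 2.105, 0.001]
ft_force: [-0.6, -1.0, 7.1]
grip_width: 0.276
grip_force: 40.0
```

```bash
echo '[0, 0, -0.02, 0, 0.2, -0.02, 0, -0.04, 0, 0.2, -0.06, 0.005, -0.04, 0, 0.2, -0.1, 0.01, -0.04, 0, 0.2, -0.14, 0.015, -0.04, 0, 0.2, -0.1625, 0.017, -0.04, 0, 0.2, -0.1625, 0.017, -0.03, 0, 0.2, -0.1625, 0.017, -0.01, 0, 0.2, -0.1625, 0.017, 0.005, 0, 0.2, -0.1625, 0.017, 0.01, 0, 0.2, -0.1625, 0.017, 0.013, 0, 0.2, -0.1625, 0.017, 0.0145, 0, 0.2, -0.1625, 0.017, 0.0145, 0, 0.2]' | python3 -m inch
```

```text
time: 13.25
position: [0.4363, -0.2032, 0.1907]
tool_rot: [2.329, 2.108, 0.001]
ft_force: [-0.5, -0.5, -3.7]
grip_width: 0.27
grip_force: 40.0
```

```bash
echo '[0, 0, 0.001, 0, 0.2, 0, 0, 0.0015, 0, 0.2, 0, 0, 0.0015, 0, 0.6, 0, 0, 0.0015, 0, 0.6, 0, 0, 0.0015, 0, 0.6, 0, 0, 0.0015, 0, 0.6, 0, 0, 0.0015, 0, 0.6, 0, 0, -0.05, 0, 0.6, 0, 0, -0.1, 0, 0.6, 0, 0, -0.15, 0, 0.6, 0, 0, -0.17, 0, 0.6, 0, 0, -0.17, 0, 0.6]' | python3 -m inch; python3 - <<'E'
from h import *
for name in('top','wrist'):
    c,im,d=snap(name,name+'5')
    v,u=np.mgrid[0:384,0:512]; f,cx,cy,A,C=c
    P=C+np.stack([(u-cx)/f*d,(v-cy)/f*d,d],-1)@A.T
    g=(im.min(2)>100)&(d>0)&(P[...,0]<.6)&(P[...,0]>.4)&(P[...,1]<-.08)&(P[...,1]>-.4)&(P[...,2]<.045)&(P[...,2]>.012)
    n,l,st,ce=cv2.connectedComponentsWithStats(cv2.morphologyEx(g.astype(np.uint8),cv2.MORPH_CLOSE,np.ones((3,3))))
    for i in range(1,n):
        if st[i,4]>60:
            Q=np.array([onplane(c,a,b,.03)[:2] for b,a in np.argwhere(l==i)],np.float32); r=cv2.minAreaRect(Q*1000); b=cv2.boxPoints(r)
            w=np.argwhere(l==i).mean(0); print(name,'px',w[::-1].round(),'z',np.median(P[l==i][:,2]).round(4),'c',np.round(r[0],1),'size',np.round(r[1],1)); print(b.round().tolist())
E
```

```text
time: 14.45
position: [0.4372, -0.204, 0.3641]
tool_rot: [2.326, 2.104, 0.009]
ft_force: [0.7, -0.2, -0.5]
grip_width: 0.602
grip_force: 0.0
top px [395. 206.] z 0.0286 c [ 548.2 -324.1] size [23.7 39.2]
[[531.0, -309.0], [543.0, -346.0], [566.0, -339.0], [553.0, -302.0]]
top px [336. 244.] z 0.0295 c [ 443.  -150.5] size [117.7  23.6]
[[426.0, -208.0], [449.0, -210.0], [460.0, -93.0], [437.0, -91.0]]
wrist px [254. 138.] z 0.0303 c [ 439. -169.] size [144.4  24. ]
[[420.0, -240.0], [444.0, -242.0], [458.0, -98.0], [434.0, -96.0]]
wrist px [341. 220.] z 0.0301 c [ 522.1 -263.1] size [ 25.1 126.2]
[[490.0, -207.0], [531.0, -327.0], [554.0, -319.0], [514.0, -199.0]]
```

The master lies flat (top at 30.3 mm) near (0.439, -0.169). I move over the spacer's outer grip point and measure it closely.

```bash
echo '[-0.04, 0.045, 0, -0.14, 0.7, -0.07, 0.08, 0, -0.28, 0.7, -0.0926, 0.1115, 0, -0.423, 0.7, -0.0926, 0.1115, 0, -0.423, 0.7, -0.0926, 0.1115, 0, -0.423, 0.7, -0.0926, 0.1115, 0, -0.423, 0.7]' | python3 -m inch; python3 - <<'E'
from h import *
s=ctrl.get_state(); T=R.from_rotvec(s['tool_rot']).as_matrix(); print(s['position'],T[:,:2].round(4).tolist())
c,im,d=snap('wrist','w6')
v,u=np.mgrid[0:384,0:512]; f,cx,cy,A,C=c
P=C+np.stack([(u-cx)/f*d,(v-cy)/f*d,d],-1)@A.T
g=(im.min(2)>100)&(d>0)&(P[...,0]<.62)&(P[...,0]>.47)&(P[...,1]<-.16)&(P[...,1]>-.4)&(P[...,2]<.04)&(P[...,2]>.012)
Q=P[g]; Q=Q[Q[:,2]>.026][:,:2].astype(np.float32); r=cv2.minAreaRect(Q*1000); print(len(Q),r); print(cv2.boxPoints(r).round(1).tolist())
Q=P[g][:,:2].astype(np.float32); r=cv2.minAreaRect(Q*1000); print('all',r); print(cv2.boxPoints(r).round(1).tolist())
E
```

```text
time: 15.15
position: [0.5371, -0.3068, 0.3579]
tool_rot: [-1.836, -2.544, 0.004]
ft_force: [0.1, 0.5, 0.1]
grip_width: 0.701
grip_force: 0.0
[ 0.5371091  -0.30680353  0.35789984] [[-0.3149, 0.9491], [0.9491, 0.3149], [0.002, -0.0046]]
3435 ((528.179931640625, -279.14434814453125), (23.989389419555664, 133.8699951171875), 18.73133659362793)
[[495.29998779296875, -219.60000610351562], [538.2999877929688, -346.3999938964844], [561.0, -338.70001220703125], [518.0, -211.89999389648438]]
all ((528.40625, -279.653564453125), (24.003751754760742, 149.1091766357422), 18.79234504699707)
[[493.0, -212.89999389648438], [541.0999755859375, -354.1000061035156], [563.7999877929688, -346.3999938964844], [515.7999877929688, -205.1999969482422]]
```

```bash
echo '[-0.0065, 0.0006, 0.05, -0.007, 0.7, -0.0065, 0.0006, 0.1, -0.007, 0.7, -0.0065, 0.0006, 0.14, -0.007, 0.6, -0.0065, 0.0006, 0.162, -0.007, 0.5, -0.0065, 0.0006, 0.168, -0.007, 0.5, -0.0065, 0.0006, 0.168, -0.007, 0.2, -0.0065, 0.0006, 0.168, -0.007, 0.2, -0.0065, 0.0006, 0.168, -0.007, 0.2, -0.0065, 0.0006, 0.168, -0.007, 0.2, -0.0065, 0.0006, 0.168, -0.007, 0.2, -0.0065, 0.0006, 0.168, -0.007, 0.2, -0.0065, 0.0006, 0.168, -0.007, 0.2]' | python3 -m inch 40; python3 - <<'E'
from h import *
s=ctrl.get_state(); T=R.from_rotvec(s['tool_rot']).as_matrix(); print(s['position'],T[:,:2].round(4).tolist())
E
```

```text
time: 16.4
position: [0.5411, -0.3129, 0.1943]
tool_rot: [1.825, 2.554, 0.002]
ft_force: [-1.0, 1.4, 7.1]
grip_width: 0.275
grip_force: 40.0
[ 0.54109944 -0.31286896  0.19426247] [[-0.3242, 0.946], [0.946, 0.3242], [-0.0011, 0.0022]]
```

```bash
echo '[0, 0, -0.03, 0, 0.2, 0, 0, -0.07, 0, 0.2, 0.04, 0, -0.07, 0.06, 0.2, 0.08, 0, -0.07, 0.12, 0.2, 0.12, 0, -0.07, 0.18, 0.2, 0.16, -0.002, -0.07, 0.24, 0.2, 0.2, -0.003, -0.07, 0.3, 0.2, 0.24, -0.004, -0.07, 0.36, 0.2, 0.28, -0.0046, -0.07, 0.431, 0.2, 0.3053, -0.0046, -0.07, 0.431, 0.2, 0.3053, -0.0046, -0.07, 0.431, 0.2, 0.3053, -0.0046, -0.07, 0.431, 0.2, 0.3053, -0.0046, -0.07, 0.431, 0.2]' | python3 -m inch; python3 - <<'E'
from h import *
s=ctrl.get_state(); T=R.from_rotvec(s['tool_rot']).as_matrix(); print(s['position'],T[:,:2].round(4).tolist())
o=np.array([.455,.144,0]);dr=np.array([.101,.995,0]);n=np.array([-.995,.101,0]); p=s['position']-o
print('comp x,y',p@dr,p@n)
c,im,d=snap('wrist','w7')
v,u=np.mgrid[0:384,0:512]; f,cx,cy,A,C=c
P=C+np.stack([(u-cx)/f*d,(v-cy)/f*d,d],-1)@A.T-o; X=P@dr; Y=P@n
bz=s['position'][2]-.1943+.03
g=(d>0)&(abs(Y)<.03)&(abs(P[...,2]-bz)<.012)&(X<-.05)&(X>-.24)
print(g.sum(),bz,'X',np.percentile(X[g],[0.5,99.5]),'z',np.median(P[g][:,2]))
for a in np.arange(-.15,-.06,.02):
    k=g&(abs(X-a)<.004); 
    if k.sum()>5: print(a.round(3),k.sum(),'Y',np.percentile(Y[k],[1,99]).round(4),'z',np.median(P[k][:,2]).round(4))
E
```

```text
time: 17.7
position: [0.4374, -0.0262, 0.2626]
tool_rot: [2.332, 2.104, 0.0]
ft_force: [0.7, -0.4, -2.4]
grip_width: 0.269
grip_force: 40.0
[ 0.43740071 -0.02624705  0.26258668] [[0.1026, 0.9947], [0.9947, -0.1026], [-0.0003, 0.0005]]
comp x,y -0.17117334535793338 0.0003163422834368496
15806 0.09828668322711087 X [-0.20859151 -0.06152181] z 0.09863042788538928
-0.15 817 Y [-0.0106  0.0128] z 0.0989
-0.13 909 Y [-0.0106  0.0127] z 0.0988
-0.11 1035 Y [-0.0107  0.0127] z 0.0988
-0.09 1157 Y [-0.0108  0.0126] z 0.0987
-0.07 1169 Y [-0.011   0.0128] z 0.0937
```

The spacer hangs level and straight, centred within 0.5 mm of the guide line, its middle at comparator x = -135 mm. I lower it onto the plate.

```bash
echo '[0, 0, 0.02, 0, 0.2, 0, 0, 0.04, 0, 0.2, 0, 0, 0.048, 0, 0.2, 0, 0, 0.0505, 0, 0.2, 0, 0, 0.0515, 0, 0.2, 0, 0, 0.0515, 0, 0.2]' | python3 -m inch; echo '[0.01, 0, 0.0005, 0, 0.2, 0.02, 0, 0.0005, 0, 0.2, 0.03, 0, 0.0005, 0, 0.2, 0.035, 0, 0.0005, 0, 0.2, 0.035, 0, 0.0005, 0, 0.2]' | python3 -m inch
```

```text
time: 18.35
position: [0.4377, -0.0254, 0.2115]
tool_rot: [2.331, 2.106, 0.001]
ft_force: [-0.6, -0.3, -2.8]
grip_width: 0.272
grip_force: 40.0
time: 18.85
position: [0.4408, 0.0109, 0.2105]
tool_rot: [2.328, 2.109, 0.001]
ft_force: [-0.5, 0.3, -3.5]
grip_width: 0.27
grip_force: 40.0
```

```bash
echo '[0, 0, 0.0008, 0, 0.2, 0.008, 0, 0.001, 0, 0.2, 0.016, 0, 0.001, 0, 0.2, 0.02, 0, 0.001, 0, 0.2, 0.02, 0, 0.001, 0, 0.2]' | python3 -m inch | grep -E 'pos|ft'; echo '[0.006, 0, 0, 0, 0.2, 0.012, 0, 0, 0, 0.2, 0.018, 0, 0, 0, 0.2, 0.022, 0, 0, 0, 0.2, 0.022, 0, 0, 0, 0.2]' | python3 -m inch | grep -E 'pos|ft'
```

```text
position: [0.4437, 0.0296, 0.2102]
ft_force: [-0.5, -1.5, 5.2]
position: [0.4459, 0.0493, 0.2102]
ft_force: [-1.1, -8.6, 8.7]
```

```bash
for i in 1; do echo '[0.001, 0, 0, 0, 0.2, 0.002, 0, 0, 0, 0.2, 0.003, 0, 0, 0, 0.2, 0.004, 0, 0, 0, 0.2]' | python3 -m inch | grep -E 'pos|ft'; echo '[0.001, 0, 0, 0, 0.2, 0.002, 0, 0, 0, 0.2]' | python3 -m inch | grep -E 'pos|ft';echo '[0.001, 0, 0, 0, 0.2, 0.001, 0, 0, 0, 0.2]' | python3 -m inch | grep -E 'pos|ft';echo '[0.001, 0, 0, 0, 0.2, 0.001, 0, 0, 0, 0.2]' | python3 -m inch | grep -E 'pos|ft'; done
```

```text
position: [0.4463, 0.0525, 0.2102]
ft_force: [-1.4, -10.2, 8.8]
position: [0.4464, 0.0548, 0.2102]
ft_force: [-1.1, -9.2, 8.5]
position: [0.4466, 0.0561, 0.2103]
ft_force: [-0.7, -8.7, 8.4]
position: [0.4467, 0.0571, 0.2102]
ft_force: [0.0, -8.6, 8.3]
```

```bash
for i in 1; do echo '[0.0005, 0, 0, 0, 0.2, 0.001, 0, 0, 0, 0.2]' | python3 -m inch | grep -E 'pos|ft';echo '[0.0005, 0, 0, 0, 0.2, 0.001, 0, 0, 0, 0.2]' | python3 -m inch | grep -E 'pos|ft'; done
```

```text
position: [0.4468, 0.0578, 0.2102]
ft_force: [-1.6, -9.6, 7.3]
position: [0.4468, 0.0587, 0.2102]
ft_force: [-2.0, -11.0, 9.9]
```

```bash
for i in 1; do echo '[0.0005, 0, 0, 0, 0.2, 0.001, 0, 0, 0, 0.2]' | python3 -m inch | grep -E 'pos|ft';echo '[0.0005, 0, 0, 0, 0.2, 0.001, 0, 0, 0, 0.2]' | python3 -m inch | grep -E 'pos|ft'; done
```

```text
position: [0.4469, 0.0589, 0.2102]
ft_force: [-1.4, -13.1, 10.4]
position: [0.447, 0.0591, 0.2102]
ft_force: [-1.7, -15.5, 11.4]
```

The tool has stalled at comparator home position and the force is rising: the spacer is against the stop, with about 6 N on it. I ease off, release and rise.

```bash
echo '[-0.001, 0, 0, 0, 0.2, -0.0025, 0, -0.001, 0, 0.2, -0.0025, 0, -0.001, 0, 0.2, -0.0025, 0, -0.001, 0, 0.6, -0.0025, 0, -0.001, 0, 0.6, -0.0025, 0, -0.001, 0, 0.6, -0.0025, 0, -0.001, 0, 0.6, -0.0025, 0, -0.001, 0, 0.6, -0.0025, 0, -0.04, 0, 0.6, -0.0025, 0, -0.09, 0, 0.6, -0.0025, 0, -0.14, 0, 0.6, -0.0025, 0, -0.15, 0, 0.6, -0.0025, 0, -0.15, 0, 0.6]' | python3 -m inch; python3 - <<'E'
from h import *
s=ctrl.get_state()
o=np.array([.455,.144,0]);dr=np.array([.101,.995,0]);n=np.array([-.995,.101,0])
c,im,d=snap('wrist','w8')
v,u=np.mgrid[0:384,0:512]; f,cx,cy,A,C=c
P=C+np.stack([(u-cx)/f*d,(v-cy)/f*d,d],-1)@A.T-o; X=P@dr; Y=P@n
g=(d>0)&(abs(Y)<.03)&(P[...,2]>.03)&(P[...,2]<.052)&(X<-.02)&(X>-.2)
print('outer end X',np.percentile(X[g],[.3,1]))
for a in np.arange(-.11,-.04,.02):
    k=g&(abs(X-a)<.004)&(P[...,2]>.042); print(a.round(3),k.sum(),np.percentile(Y[k],[1,99]).round(4),np.median(P[k][:,2]).round(4))
# compare with master image w2
c,im,d=load('w2'); f,cx,cy,A,C=c
P=C+np.stack([(u-cx)/f*d,(v-cy)/f*d,d],-1)@A.T-o; X=P@dr; Y=P@n
g=(d>0)&(abs(Y)<.03)&(P[...,2]>.03)&(P[...,2]<.052)&(X<-.02)&(X>-.2)
print('master had',np.percentile(X[g],[.3,1]))
ims=np.mean([snap('scene','s9')[1].astype(float) for i in range(6)],0).astype(np.uint8); c=cam('scene')
p0=o+np.array([0,0,.1045-.0336+.04]); q=lambda a,b,off=.015:proj(c,p0+n*off+dr*a+np.array([0,0,b]))
K=np.float32([[-.02,.02],[.02,.02],[.02,-.02],[-.02,-.02]]); dst=np.float32([[ -a*1e4+300, -b*1e4+300] for a,b in K])
w=cv2.warpPerspective(ims,cv2.getPerspectiveTransform(np.float32([q(a,b) for a,b in K]),dst),(600,600),flags=cv2.INTER_CUBIC)
cv2.imwrite('pics/final.png',np.hstack([cv2.resize(w,(300,300)),cv2.resize(ims,(400,300))])[:,:,::-1])
E
```

```text
time: 22.95
position: [0.4466, 0.0611, 0.3613]
tool_rot: [2.33, 2.107, 0.008]
ft_force: [0.8, -0.6, -0.1]
grip_width: 0.602
grip_force: 0.0
outer end X [-0.12570543 -0.1245495 ]
-0.11 176 [-0.0109  0.0128] 0.0457
-0.09 216 [-0.0107  0.0124] 0.0465
-0.07 229 [-0.0105  0.0122] 0.0466
-0.05 244 [-0.0112  0.0119] 0.0467
master had [-0.12598042 -0.12481968]
```

View pics/final.png

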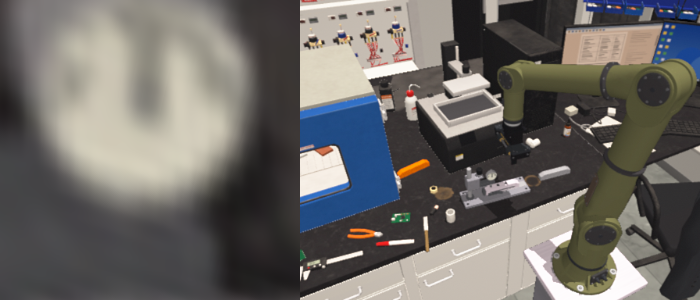

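The final view shows the pointer upright at (150,115) of the rectified dial. The spacer's outer end sits where the master's did (-125.7 mm against -126.0 mm), and it lies flat and straight. The master is on the worktop beyond the plate, so I hand in.

```bash
python3 -c "
from bench import ctrl
print(ctrl.close_job())"
```

```text
the job is handed in; nothing more can be done
None
```

I handed the job in at about 23 s: the spacer is home against the stop with the dial upright at zero, and the master lies flat on the worktop clear of the comparator; no verdict was returned.

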